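# Clamp a handle blank in the drilling jig

## Task

Lay the wooden handle blank flat in the drilling jig, its square end against the end pin beside the clamp and its long side against the two side pins, while the toggle clamp is still open. Then push the clamp's handle down over centre, all the way to its stop, so that the clamp stays locked by itself and its pad holds the blank against the jig. Leave the glue jar, the offcut and the brush where they are.

Things in the scene. Friction and masses are not known exactly. Their poses are not given: they have to be found in the camera images.
- jig: Fixed drilling jig: plywood board 150 (own x) x 360 (own y) x 18 mm on the bench, origin at the centre of its underside, z up. A steel toggle clamp stands on it in the plane x = 0: handle to own -y, hold-down arm swinging down to own +y. Its cheeks span own y -65 to -5 mm, 75 mm above the bench
- end_pin (a point): Top centre of the end pin, beside the clamp, at the jig's own (0, 19) mm: round wood, 12 mm across, its top 14 mm above the board and 32 mm above the bench. Two more such pins, the side pins, stand at the jig's own (31, 45) and (31, 145) mm
- bar_end (a point): The free end of the hold-down arm (a 12 x 14 mm steel bar, 82 mm from its hinge at the jig's own (0, -15, 70) mm). Open, it stands nearly upright, its end about 150 mm above the bench; the pad on its spindle then sticks out about 30 mm from it to own +y
- jig_seat (a point): Where the blank's centre (half-way up) belongs: the jig's own (0, 95, 31) mm, axes as the jig's. The blank lies there along own y, its square end to -y touching the end pin, its +x long side touching both side pins; the -x side and the round end are free
- handle_hinge (a point): The clamp handle's hinge, fixed on the jig at own (0, -55, 70) mm; the hinge axis is the jig's x
- clamp_handle (a joint): Turn of the handle about its hinge, rad. 0: open, 60 degrees above level; grows as it is pushed down: dead centre 1.00, level 1.05, stop 1.08. The arm comes down with it; the pad meets the blank at about 0.85, then it is stiffer (5 to 10 N at the grip) up to dead centre, past which it stays down by itself. Before, friction (about 3 N at the grip) holds it
- handle_grip (a point): Point on the centre line of the handle's black grip, 85 mm from the hinge. The grip is 24 mm wide (jig's x), 16 mm thick, and runs from 30 to 115 mm from the hinge; axes: -y along the handle to its free end, z out of its upper face, x as the jig's
- clamp_pad: The clamp's round black rubber pad, 22 mm across, sprung, at the end of the hold-down arm; origin at the centre of its pressing face. Closed, it presses on the blank's top 38 mm from the blank's centre, on the square-end side, at own (0, 57) mm of the jig
- blank_mid (a point): The loose blank, light bare wood, 140 mm long (own y), 50 mm wide (own x), 26 mm thick, 0.08 to 0.17 kg, lying flat on the bench; this point is its centre, half-way up, 13 mm above what it lies on; z up. Its end at own -y is square, its end at +y is a half round
- blank_square_end (a point): The middle of the blank's square end face, 70 mm from its centre at own -y, half-way up
- blank: The same blank; origin at the centre of its underside, axes as above
- glue: Bystander: white glue jar, 70 mm across, 90 mm tall, standing on the bench; origin at the centre of its underside
- offcut: Bystander: L-shaped plywood offcut, about 100 x 120 x 12 mm, lying on the bench; origin at the underside
- brush: Bystander: bench brush lying on the bench; origin at its underside
Not all that is in view belongs to the job. Leave any blue or pink look-alike of the blank alone.

How it is judged:
On the way:
1. the blank lies flat against the end pin and both side pins (within 5 mm), square end to the clamp, the clamp still open (x of blank_mid in the frame of jig_seat between -0.005 and 0.003 m and y of blank_mid in the frame of jig_seat between -0.003 and 0.005 m and y of blank_square_end in the frame of jig_seat below -0.06 m and z of blank_mid in the frame of jig_seat below 0.003 m and value of joint clamp_handle below 0.7 rad), for 0.2 s.
At the end, for the whole second after the job is handed in: The blank lies flat and at rest on the jig, square end towards the clamp, within 5 mm of touching the end pin and the side pins and within 3 degrees of straight; the clamp handle is past dead centre, within 0.04 rad of its stop, and the pad presses on the blank with more than 5 N (x of blank_mid in the frame of jig_seat between -0.005 and 0.003 m and y of blank_mid in the frame of jig_seat between -0.003 and 0.005 m and y of blank_square_end in the frame of jig_seat below -0.06 m and angle between the y axis of blank and the y axis of jig, either way round below 0.06 rad and angle between blank's own z axis and vertical below 0.05 rad and value of joint clamp_handle above 1.04 rad and contact force between clamp_pad and blank above 5 N and linear speed of blank below 0.01 m/s).
It fails at once if the glue jar is shifted by more than 30 mm or tipped (distance of glue from where it was at the start of the episode above 0.03 m or angle between glue's own z axis and vertical above 0.5 rad).
It fails at once if the offcut or the brush is shifted by more than 30 mm (distance of any of offcut, brush from where it was at the start of the episode above 0.03 m).
It also fails if it takes over 56 s, if anything falls off the work surface, if the arm or the gripper's body presses on something with over 40 N, if the wrist force passes 120 N, or if a joint passes its speed limit or range.

## Robot

A 7-joint arm with a two-finger parallel gripper is mounted at the origin on the work surface. World frame = base frame: x ahead of the robot, y to its left, z up, the work surface at z = 0. Lengths are in m, angles in rad, forces in N, time in s.
With the tool pointing down it reaches from about 0.4 to 0.875 m from the base axis. Payload 19.3 kg.
Tool frame: the origin (TCP) lies on the centre line of the jaws, within the pads' length; the fingertips stand 8 mm ahead of it and the grasp point (between the pads) lies 11 mm behind it (bot.tip_extent is the distance from the TCP to the fingertips, in m); x points along the fingers, y is the direction in which the jaws open and shut, and the axes are right-handed (so a half turn about x gives the same grasp; the last joint's range is limited). The gripper opens to 85 mm and grips with 20 to 120 N. Pads are 22 mm wide; open, the fingers measure 114 mm over their backs; the gripper's body (76 mm by 85 mm) begins 54 mm behind the grasp point. The pads swing forward as they close: fully open they stand 13 mm farther back than shut.
Start: joints at [1.047, 0.521, -0.036, 1.599, 0.021, 1.021, -0.113], TCP at [0.274, -0.562, 0.239] pointing down, gripper open.
Joint ranges: [-2.91, 2.91], [-0.3, 2.13], [-1.5, 1.42], [0.17, 2.43], [-1.26, 4.41], [0.16, 1.93], [-2.52, 2.52]. Speed limits (rad/s): [1.89, 1.89, 2.39, 2.39, 3.01, 3.01, 3.01].

## Interface

Orientations are given as [roll, pitch, yaw] about the fixed x, y, z axes, in that order (R = Rz(yaw) Ry(pitch) Rx(roll)).
In Python, from workcell import sensors, imaging, order, bot gives the robot as it stands.
- The arm moves only by the tool arm_command, never from a script. Its argument "commands" is a list of rows, each an object of numbers: "dx", "dy", "dz": the shift along the tool's x, y, z in cm; "twist": the turn about the tool's x in rad. A call has 1 to 12 rows; each row is the pose to reach, as a shift and turn from the pose measured when the call began, along the tool's axes at that moment; what a row does not reach only later rows make up. A row lasts 1/12 s, in which the tool goes at most 41.7 mm and 7.16 degrees, less where a joint would pass 70% of its speed; a pose out of reach is approached as far as the arm can. A call with a gripper value outside its range is refused whole. "grip" is the closure, from -1 (fully open) to 1 (shut), set as the call begins (left out, the last holds). The fingers move at their own pace and stop on an object; "squeeze" is the grip in N (left out, the last holds). Time passes only in rows, so rows that repeat a pose let the fingers close. It gives the time, the measured TCP pose, the force and the opening at its end, in the units of the state.
- sensors.observe(): the state, without advancing time (a new reading comes with each control period).
- imaging.grab_frame(name): name is "scene" or "top"; returns the picture (480x640x3 uint8, red, green, blue); there is no depth.
- imaging.camera_info(name): a dict with "fx", "fy", "cx", "cy" (pixels), "origin" and "attitude" of the camera in the world. Camera axes: x right, y down, z forward; pixel columns grow to the right and rows downward; lengths in m; the calibration is good to about 2 mm. A picture is of the moment at which its call begins. camera_info takes no time and is no camera call.
- order.job_done(): hands the job in, once; it reports no verdict.
The state is a dict: "clock": time; "qpos": joint angles; "qd": joint speeds; "joint_efforts": joint torques, N m; "position": TCP position; "tool_rot": TCP orientation; "force": force on the tool from outside, world axes, zero at the start; "moment": the same for the moment, N m; "grip_width": finger opening in m.
Only numpy, scipy, OpenCV 4.12 (cv2) and the standard library are available. Lean on these libraries where they do the work, as an engineer would, in place of code of your own. Each camera call takes 0.05 s, during which the arm holds its last target.

## Working session

There is one attempt and no reset: what is moved stays moved. The work goes in short steps, Python scripts to look and compute and a tool call to move; the robot and the scene stay as the last step left them, time stands still between calls to the robot, and variables do not carry over. Pictures are saved under pics/ and viewed, and the job is handed in when it is done.

Besides the shell and the picture viewer there is one more tool, called after "Request:" as name([rows], argument=value, ...), one row to a line, values as JSON. arm_command: Moves the arm, as the interface text tells. Its arguments: {"type":"object","properties":{"commands":{"type":"array"},"grip":{"type":"number"},"squeeze":{"type":"number"}},"required":["commands"]}

```bash
mkdir -p pics; ls; python3 - <<'E'
from workcell import sensors, imaging, order, bot
import cv2
s=sensors.observe(); print(s['clock'],s['position'],s['tool_rot'],s['force'],s['grip_width'])
for n in('scene','top'):
    print(n,imaging.camera_info(n))
    cv2.imwrite(f'pics/{n}0.png',imaging.grab_frame(n)[:,:,::-1])
E
```

```text
pics
0.0 [ 0.27381335 -0.5614525   0.23869331] [-1.51966469  1.56960219  2.07572928] [-0.29593916 -0.00795924  0.46498185] 0.08515258370021195
scene {'fx': 435.5447639638167, 'fy': 435.5447639638167, 'cx': 314.9853477384536, 'cy': 244.2820507414657, 'origin': array([ 1.03175628, -0.24849786,  0.85492295]), 'attitude': array([-2.47154451,  0.01701648,  0.91269259])}
top {'fx': 600.3505991234557, 'fy': 600.3505991234557, 'cx': 312.20221706174, 'cy': 242.08343028848654, 'origin': array([0.33773356, 0.10517019, 1.26984301]), 'attitude': array([-2.96200181, -0.00392485, -1.54446969])}
```

View pics/scene0.png

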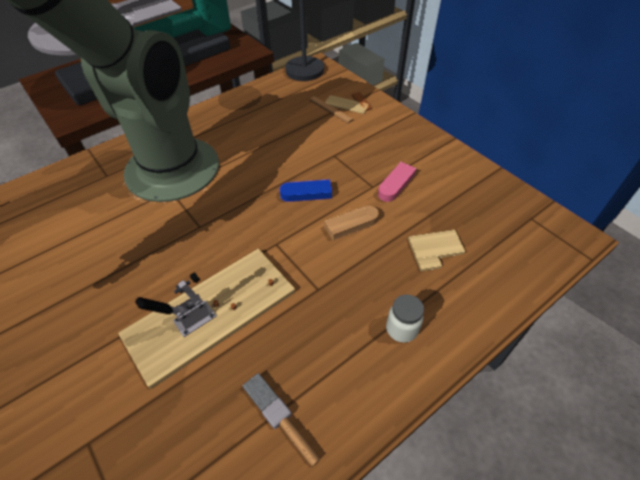

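View pics/top0.png

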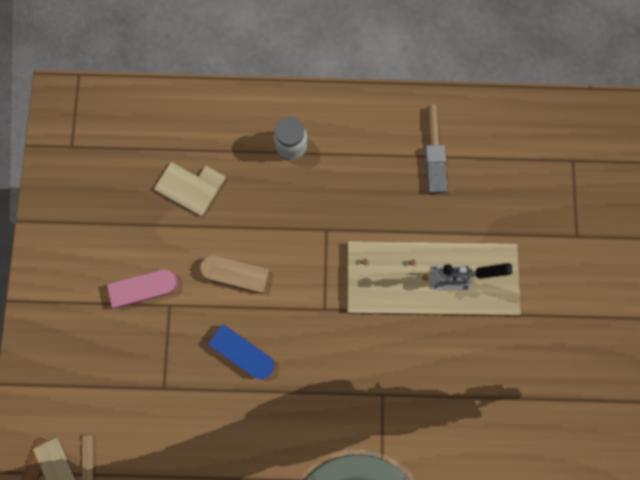

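The scene view shows the jig around (208,315), the blank at (350,222) and the clamp handle at (155,305). In the top view the jig spans (347–520, 241–316), with the blank at (235,274) and its round end to the left. Next I'll segment and measure.

```bash
cat > h.py <<'E'
import numpy as np, cv2
from scipy.spatial.transform import Rotation as R
from workcell import sensors, imaging
def cam(n):
    c=imaging.camera_info(n); K=np.array([[c['fx'],0,c['cx']],[0,c['fy'],c['cy']],[0,0,1]])
    return K,R.from_euler('xyz',c['attitude']).as_matrix(),np.array(c['origin'])
def ray(n,uv):
    K,A,o=cam(n); d=A@np.linalg.inv(K)@np.array([uv[0],uv[1],1.]); return o,d/np.linalg.norm(d)
def plane(n,uv,z):
    o,d=ray(n,uv); return o+d*(z-o[2])/d[2]
def tri(u1,u2):
    o1,d1=ray('scene',u1);o2,d2=ray('top',u2)
    M=np.stack([d1,-d2],1); t=np.linalg.lstsq(M,o2-o1,rcond=None)[0]
    a=o1+d1*t[0];b=o2+d2*t[1]; return (a+b)/2,np.linalg.norm(a-b)
def proj(n,p):
    K,A,o=cam(n); q=K@(A.T@(np.asarray(p)-o)); return q[:2]/q[2]
E
python3 - <<'E'
import cv2
a=cv2.imread('pics/scene0.png');b=cv2.imread('pics/top0.png')
def crop(im,x,y,w,h,s,f): cv2.imwrite(f,cv2.resize(im[y:y+h,x:x+w],None,fx=s,fy=s,interpolation=cv2.INTER_CUBIC))
crop(a,110,170,290,220,2.75,'pics/c1.png')
crop(b,180,220,350,110,2.25,'pics/c2.png')
E
```

```text
(no output)
```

View pics/c1.png

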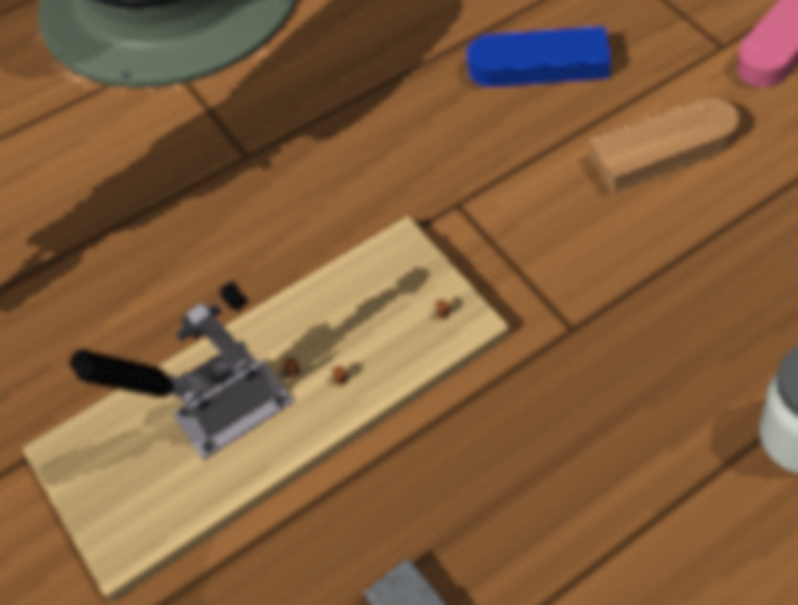

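View pics/c2.png

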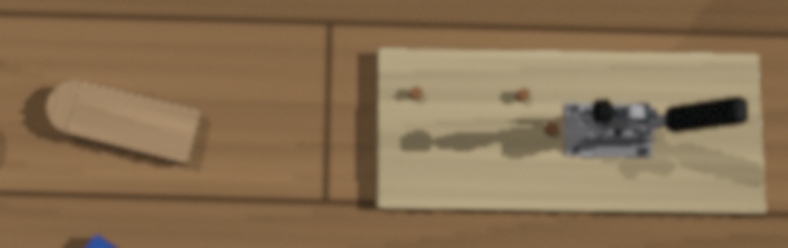

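In the crops, the side pins appear in the top view at about (363,261) and (412,262) and the end pin at (426,277). The blank lies with its round end left and square end right, toward the clamp. Next come the masks and contours.

```bash
cat > seg.py <<'E'
from h import *
for n in('scene','top'):
    im=cv2.imread(f'pics/{n}0.png'); hsv=cv2.cvtColor(im,cv2.COLOR_BGR2HSV)
    for nm,p in (('blank',(350,222) if n=='scene' else (235,274)),('board',(240,282) if n=='scene' else (400,300)),('desk',(300,290) if n=='scene' else (300,300))):
        print(n,nm,hsv[p[1]-3:p[1]+3,p[0]-3:p[0]+3].reshape(-1,3).mean(0).round())
E
python3 seg.py
python3 - <<'E'
import sys; sys.path.insert(0,'.')
from h import *
# zooms
a=cv2.imread('pics/scene0.png');b=cv2.imread('pics/top0.png')
def crop(im,x,y,w,h,s): return cv2.resize(im[y:y+h,x:x+w],None,fx=s,fy=s,interpolation=cv2.INTER_CUBIC)
cv2.imwrite('pics/c3.png',np.vstack([crop(a,315,195,75,50,8),crop(b,190,245,90,55,6.6667)[:, :600]]) if 0 else crop(a,315,195,75,50,8))
cv2.imwrite('pics/c4.png',crop(b,190,245,90,55,8))
E
```

```text
scene blank [ 15. 129. 183.]
scene board [ 19. 106. 157.]
scene desk [ 14. 158. 127.]
top blank [ 16.  93. 158.]
top board [ 21.  69. 172.]
top desk [ 16. 117. 144.]
```

View pics/c3.png

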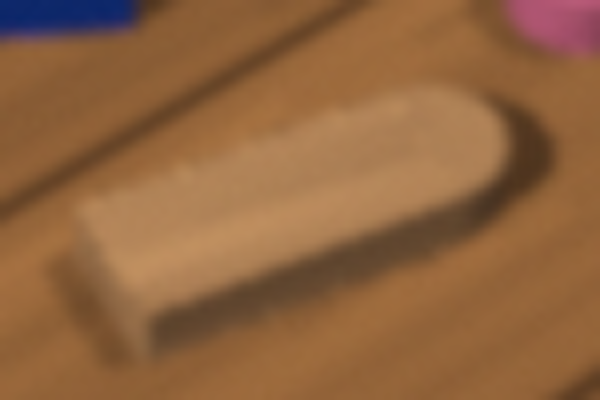

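View pics/c4.png

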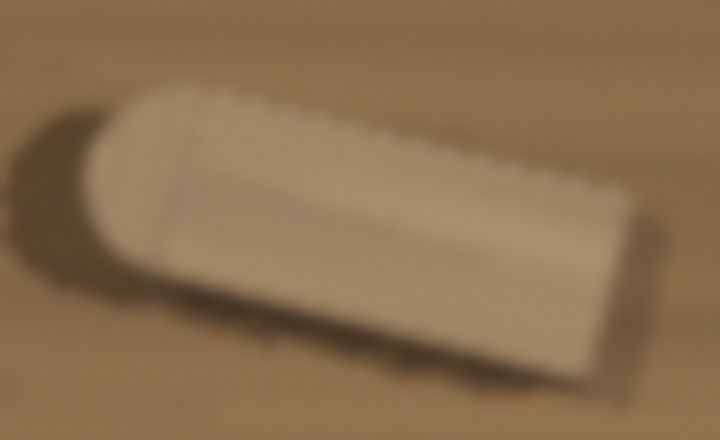

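The top view shows the square-end corners at crop (632,190) and (590,378), and the round tip at (82,180). In the scene view the square-end top corners are at (78,210) and (150,310).

```bash
python3 - <<'E'
from h import *
S=lambda u,v:(315+(u+.5)/8-.5,195+(v+.5)/8-.5)
T=lambda u,v:(190+(u+.5)/8-.5,245+(v+.5)/8-.5)
for nm,s,t in (('cornA',(78,208),(590,378)),('cornB',(148,308),(632,190)),):
    p,e=tri(S(*s),T(*t)); print(nm,p.round(4),'gap',round(e,4), plane('scene',S(*s),.026).round(4),plane('top',T(*t),.026).round(4))
# blank contours by colour in top
im=cv2.imread('pics/top0.png'); hsv=cv2.cvtColor(im,cv2.COLOR_BGR2HSV)
def biggest(m,near):
    cs,_=cv2.findContours(m,cv2.RETR_EXTERNAL,cv2.CHAIN_APPROX_NONE)
    cs=[c for c in cs if cv2.pointPolygonTest(c,near,False)>=0]; return cs[0] if cs else None
for lo in (106,110):
  m=((hsv[...,1]<lo)&(hsv[...,2]>140)).astype(np.uint8); m=cv2.morphologyEx(m,cv2.MORPH_OPEN,np.ones((3,3)))
  c=biggest(m,(235,274)); print(lo,cv2.contourArea(c),cv2.minAreaRect(c))
m=((hsv[...,1]<85)&(hsv[...,2]>110)).astype(np.uint8); m=cv2.morphologyEx(m,cv2.MORPH_OPEN,np.ones((3,3)))
c=biggest(m,(400,300)); r=cv2.minAreaRect(c); b=cv2.boxPoints(r); print(cv2.contourArea(c),r)
ap=cv2.approxPolyDP(cv2.convexHull(c),5,True)[:,0]; print(ap)
for q in b: print('board rect',q,plane('top',q,.018).round(4))
for q in ap: print('board poly',q,plane('top',q,.018).round(4))
# scene
im=cv2.imread('pics/scene0.png'); hsv=cv2.cvtColor(im,cv2.COLOR_BGR2HSV)
m=((hsv[...,1]<122)&(hsv[...,0]>16)&(hsv[...,2]>90)).astype(np.uint8); m=cv2.morphologyEx(m,cv2.MORPH_OPEN,np.ones((3,3)))
c=biggest(m,(240,282)); 
if c is not None:
  ap=cv2.approxPolyDP(cv2.convexHull(c),6,True)[:,0]
  for q in ap: print('scene poly',q,plane('scene',q,.018).round(4))
E
```

```text
cornA [0.4569 0.2061 0.0261] gap 0.003 [0.4574 0.2076 0.026 ] [0.4561 0.2048 0.026 ]
cornB [0.5053 0.1962 0.0297] gap 0.0014 [0.5033 0.1988 0.026 ] [0.5055 0.1959 0.026 ]
106 1426.0 ((233.5616912841797, 271.7594299316406), (66.4404067993164, 23.69500732421875), 14.381393432617188)
110 1443.0 ((233.63880920410156, 271.4586486816406), (66.4404067993164, 24.315948486328125), 14.381393432617188)
11941.5 ((433.48193359375, 277.74609375), (172.0688934326172, 71.32585144042969), 0.8303154110908508)
[[348 242]
 [515 244]
 [519 314]
 [349 312]]
board rect [346.93973 312.15854] [0.4192 0.0303 0.018 ]
board rect [347.9733  240.84016] [0.5698 0.0305 0.018 ]
board rect [520.0242  243.33365] [ 0.5743 -0.3345  0.018 ]
board rect [518.9906  314.65204] [ 0.4236 -0.327   0.018 ]
board poly [348 242] [0.5673 0.0304 0.018 ]
board poly [515 244] [ 0.5726 -0.3238  0.018 ]
board poly [519 314] [ 0.4249 -0.3271  0.018 ]
board poly [349 312] [0.4197 0.026  0.018 ]
scene poly [262 252] [0.4373 0.0307 0.018 ]
scene poly [293 292] [0.5762 0.0229 0.018 ]
scene poly [148 386] [ 0.5751 -0.3277  0.018 ]
scene poly [119 332] [ 0.427  -0.3274  0.018 ]
```

Rough heights come out right: the corners triangulate at 26–30 mm. I'll refine with sub-pixel edge lines for the board and blank, and with the pins in two views.

```bash
cat > edge.py <<'E'
from h import *
from scipy.ndimage import map_coordinates
def edge(im,p,q,half=4,trim=.12,ch=None):
    """fit line near p-q: gradient peak on normals -> cv2.fitLine"""
    g=(im.astype(float)@np.array(ch if ch else [.33,.33,.33]))
    g=cv2.GaussianBlur(g,(0,0),.7)
    p=np.array(p,float);q=np.array(q,float);d=(q-p);L=np.linalg.norm(d);d/=L;n=np.array([-d[1],d[0]])
    s=np.arange(-half,half+.01,.25);pts=[]
    prof=[]
    ts=np.linspace(trim*L,(1-trim)*L,int(L))
    for t in ts:
        c=p+d*t+np.outer(s,n); prof.append(map_coordinates(g,[c[:,1],c[:,0]],order=1))
    prof=np.gradient(np.array(prof),axis=1); sg=np.sign(prof.mean(0)[np.argmax(abs(prof.mean(0)))])
    for t,pr in zip(ts,prof):
        w=np.clip(pr*sg,0,None)
        k=np.argmax(w)
        if w[k]<=0: continue
        sl=slice(max(0,k-3),k+4); x=(s[sl]*w[sl]).sum()/w[sl].sum(); pts.append(p+d*t+n*x)
    vx,vy,x,y=cv2.fitLine(np.array(pts,np.float32),cv2.DIST_HUBER,0,.01,.01).ravel()
    r=np.abs((np.array(pts)-[x,y])@[-vy,vx]); 
    return np.array([x,y]),np.array([vx,vy]),np.median(r)
def inter(a,b):
    t=np.linalg.solve(np.stack([a[1],-b[1]],1),b[0]-a[0]); return a[0]+a[1]*t[0]
def quad(im,c,**k):
    E=[edge(im,c[i],c[(i+1)%len(c)],**k) for i in range(len(c))]
    print('res',[round(float(e[2]),2) for e in E])
    return [inter(E[i-1],E[i]) for i in range(len(c))]
E
python3 - <<'E'
from edge import *
S=cv2.imread('pics/scene0.png');T=cv2.imread('pics/top0.png')
# board top-face corners order: (+y,-x)(+y,+x)(-y,+x)(-y,-x)
bt=quad(T,[(347,313),(348,241),(519,243),(519,314)]); bs=quad(S,[(262,251),(294,291),(150,383),(119,332)])
P=[]
for a,b in zip(bs,bt):
    p,e=tri(a,b); P.append(plane('top',b,.018)); print(a.round(1),b.round(1),'tri',p.round(4),'gap',round(e,4),'S',plane('scene',a,.018).round(4),'T',plane('top',b,.018).round(4))
for n,C in(('top',bt),('scene',bs)):
    q=np.array([plane(n,c,.018)[:2] for c in C]); 
    yv=(q[0]+q[1]-q[2]-q[3])/2; xv=(q[1]+q[2]-q[0]-q[3])/2
    print(n,'centre',q.mean(0).round(4),'len',np.linalg.norm(yv).round(4),np.linalg.norm(xv).round(4),'yaw from y',np.arctan2(-yv[0],yv[1]).round(4),'from x',np.arctan2(xv[1],xv[0]).round(4))
# blank top
K=lambda u,v:(190+u/8,245+v/8)
long1=edge(T,K(240,92),K(632,190),half=3); end=edge(T,K(632,190),K(590,378),half=3); long2=edge(T,K(590,378),K(200,280),half=3)
print('res',long1[2],end[2],long2[2])
c1=inter(long1,end);c2=inter(end,long2)
w1,w2=plane('top',c1,.026)[:2],plane('top',c2,.026)[:2]
print('B',c1.round(1),w1.round(4),'A',c2.round(1),w2.round(4),'w',np.linalg.norm(w1-w2).round(4))
for l in(long1,long2):
    a=plane('top',l[0]-20*l[1],.026);b=plane('top',l[0]+20*l[1],.026);d=b-a; d=d*np.sign(d[1]); print('yaw long',np.arctan2(-d[0],d[1]).round(4))
tip=plane('top',K(82,180),.026)[:2]; print('tip',tip.round(4),'len',np.linalg.norm(tip-(w1+w2)/2).round(4),'centre',((tip+(w1+w2)/2)/2).round(4))
E
```

```text
res [0.11, 0.2, 0.21, 0.18]
res [0.12, 0.06, 0.07, 0.2]
[257.8 248.2] [347.6 312. ] tri [0.4198 0.0293 0.0164] gap 0.0009 S [0.4212 0.0291 0.018 ] T [0.4195 0.029  0.018 ]
[294.7 288.4] [347.4 241. ] tri [0.5698 0.0319 0.0164] gap 0.0005 S [0.5709 0.0316 0.018 ] T [0.5694 0.0318 0.018 ]
[147.8 386.6] [516.9 243.1] tri [ 0.575  -0.3286  0.0162] gap 0.0001 S [ 0.576  -0.3285  0.018 ] T [ 0.5747 -0.328   0.018 ]
[117.3 332.4] [520.2 314. ] tri [ 0.4249 -0.3304  0.0169] gap 0.0007 S [ 0.4255 -0.3306  0.018 ] T [ 0.425  -0.3296  0.018 ]
top centre [ 0.4971 -0.1492] len 0.3592 0.1498 yaw from y 0.0149 from x 0.015
scene centre [ 0.4984 -0.1496] len 0.3599 0.1501 yaw from y 0.0132 from x 0.0152
res 0.16366158771024497 0.17148071184686514 0.03654063231517078
B [269.1 268.7] [0.5046 0.1947] A [262.6 292.2] [0.4553 0.2063] w 0.0507
yaw long -0.2143
yaw long -0.2193
tip [0.5034 0.3385] len 0.14 centre [0.4916 0.2695]
```

```bash
python3 - <<'E'
from h import *
a=cv2.imread('pics/scene0.png');b=cv2.imread('pics/top0.png')
def crop(im,x,y,w,h,s): return cv2.resize(im[y:y+h,x:x+w],None,fx=s,fy=s,interpolation=cv2.INTER_CUBIC)
cv2.imwrite('pics/c5.png',crop(a,130,265,150,80,5.33)); cv2.imwrite('pics/c6.png',crop(b,350,250,170,45,4.7))
E
```

```text
(no output)
```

View pics/c5.png

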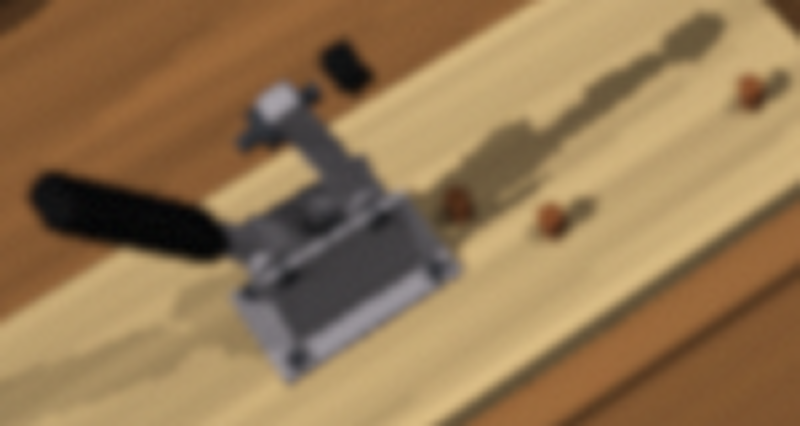

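View pics/c6.png

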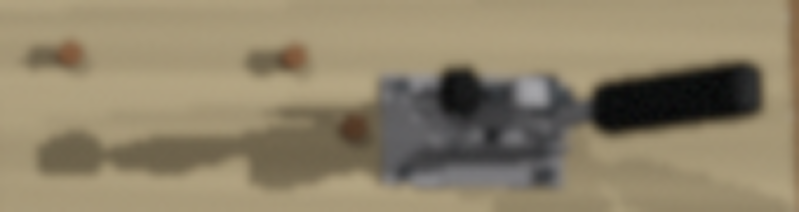

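Board size (359×150 mm) and height (16–17 mm) match the text, and both views agree to about 1 mm. Next I'll check the pins, handle tip and bar end against the jig frame, and work out the moves.

```bash
cat >> h.py <<'E'
JC=np.array([.4976,-.1494]); JY=.0148
def jig(x,y): c,s=np.cos(JY),np.sin(JY); return JC+np.array([c*x-s*y,s*x+c*y])
def tojig(p): c,s=np.cos(JY),np.sin(JY); d=np.asarray(p)[:2]-JC; return np.array([c*d[0]+s*d[1],-s*d[0]+c*d[1]])
def frame():
    s=sensors.observe(); A=R.from_euler('xyz',s['tool_rot']).as_matrix(); return s,np.array(s['position']),A
def plan(target,yax):
    """cm along tool axes, twist (nearest, jaws symmetric) to bring tool y axis along world angle yax"""
    s,p,A=frame(); d=A.T@(np.array(target)-p)*100
    cur=A[:,1]; want=np.array([np.cos(yax),np.sin(yax),0]); v=A.T@want
    tw=np.arctan2(v[2],v[1]); tw2=tw-np.sign(tw)*np.pi
    print('t',round(s['clock'],2),'p',p.round(4),'axes x',A[:,0].round(3),'y',A[:,1].round(3),'z',A[:,2].round(3),'F',np.round(s['force'],1),'w',round(s['grip_width'],4),'q7',round(s['qpos'][6],2))
    print('  go cm',d.round(2),'twist',tw.round(3),'or',tw2.round(3))
E
python3 - <<'E'
from h import *
S=lambda u,v:(130+u/5.33,265+v/5.33); T=lambda u,v:(350+u/4.7,250+v/4.7)
for n,s,t in(('side145',(750,90),(69,53)),('side45',(551,218),(294,57)),('end',(458,203),(354,127)),('handle tip',(50,200),(750,88)),('bar end',(277,103),(532,92)),('pad',(343,60),(460,90))):
    p,e=tri(S(*s),T(*t)); print(n,p.round(4),'gap',e.round(4),'jig',tojig(p).round(4))
print('seat',jig(0,.095))
plan([.495,.269,.15],-.217)
E
```

```text
side145 [ 0.5262 -0.0041  0.0251] gap 0.0015 jig [0.0308 0.1449]
side45 [ 0.5272 -0.1041  0.0249] gap 0.0022 jig [0.0303 0.0448]
end [ 0.4966 -0.1307  0.0242] gap 0.0024 jig [-0.0007  0.0187]
handle tip [ 0.4983 -0.2611  0.1646] gap 0.0015 jig [-0.001  -0.1117]
bar end [ 0.4971 -0.1792  0.1463] gap 0.0022 jig [-0.001  -0.0298]
pad [ 0.4967 -0.1507  0.1478] gap 0.0006 jig [-0.001  -0.0013]
seat [ 0.49619405 -0.0544104 ]
t 0.1 p [ 0.2739 -0.5615  0.2388] axes x [-0.     0.001 -1.   ] y [ 0.438 -0.899 -0.001] z [-0.899 -0.438  0.   ] F [-0.4  0.   0.5] w 0.0852 q7 -0.11
  go cm [  8.94 -64.95 -56.28] twist -0.9 or 2.242
```

All landmarks agree with the jig frame within 1 mm, except the gaps of up to 2.4 mm between the two views. Now I'll move over the blank, passing by a waypoint.

Request:
arm_command([
  {"dx": -3, "dy": -20, "dz": -29.5, "twist": -0.4},
  {"dx": -3, "dy": -20, "dz": -29.5, "twist": -0.4},
  {"dx": -3, "dy": -20, "dz": -29.5, "twist": -0.4},
  {"dx": -3, "dy": -20, "dz": -29.5, "twist": -0.4},
  {"dx": -3, "dy": -20, "dz": -29.5, "twist": -0.4},
  {"dx": -3, "dy": -20, "dz": -29.5, "twist": -0.4},
  {"dx": -3, "dy": -20, "dz": -29.5, "twist": -0.4},
  {"dx": -3, "dy": -20, "dz": -29.5, "twist": -0.4},
  {"dx": -3, "dy": -65, "dz": -56, "twist": -0.9},
  {"dx": -3, "dy": -65, "dz": -56, "twist": -0.9},
  {"dx": -3, "dy": -65, "dz": -56, "twist": -0.9},
  {"dx": -3, "dy": -65, "dz": -56, "twist": -0.9},
], grip=-1)

```text
clock: 1.1
position: [0.4551, -0.1057, 0.2677]
tool_rot: [-2.181, 1.57, 2.32]
force: [0.5, -0.1, 0.7]
grip_width: 0.0851
```

```bash
python3 -c "
from h import *
plan([.495,.269,.10],-.217)"
```

```text
t 1.1 p [ 0.4551 -0.1057  0.2677] axes x [-0.001  0.001 -1.   ] y [ 0.978 -0.209 -0.001] z [-0.209 -0.978 -0.   ] F [ 0.5 -0.1  0.7] w 0.0851 q7 -0.24
  go cm [ 16.79  -3.93 -37.47] twist 0.006 or -3.135
```

Request:
arm_command([
  {"dx": 4, "dy": -3.9, "dz": -37.5},
  {"dx": 4, "dy": -3.9, "dz": -37.5},
  {"dx": 4, "dy": -3.9, "dz": -37.5},
  {"dx": 4, "dy": -3.9, "dz": -37.5},
  {"dx": 4, "dy": -3.9, "dz": -37.5},
  {"dx": 4, "dy": -3.9, "dz": -37.5},
  {"dx": 4, "dy": -3.9, "dz": -37.5},
  {"dx": 10, "dy": -3.9, "dz": -37.5},
  {"dx": 16.8, "dy": -3.9, "dz": -37.5},
  {"dx": 16.8, "dy": -3.9, "dz": -37.5},
  {"dx": 16.8, "dy": -3.9, "dz": -37.5},
  {"dx": 16.8, "dy": -3.9, "dz": -37.5},
])

```text
validation failed for argument at $.co...
```

```bash
python3 -c "
from h import *
plan([.495,.269,.013],-.217)
for n in('scene','top'): cv2.imwrite(f'pics/{n}1.png',imaging.grab_frame(n)[:,:,::-1])
a=cv2.imread('pics/scene1.png')[130:280,250:450];cv2.imwrite('pics/d1.png',cv2.resize(a,None,fx=4,fy=4))"
```

```text
t 1.1 p [ 0.4551 -0.1057  0.2677] axes x [-0.001  0.001 -1.   ] y [ 0.978 -0.209 -0.001] z [-0.209 -0.978 -0.   ] F [ 0.5 -0.1  0.7] w 0.0851 q7 -0.24
  go cm [ 25.49  -3.92 -37.47] twist 0.006 or -3.135
```

View pics/d1.png

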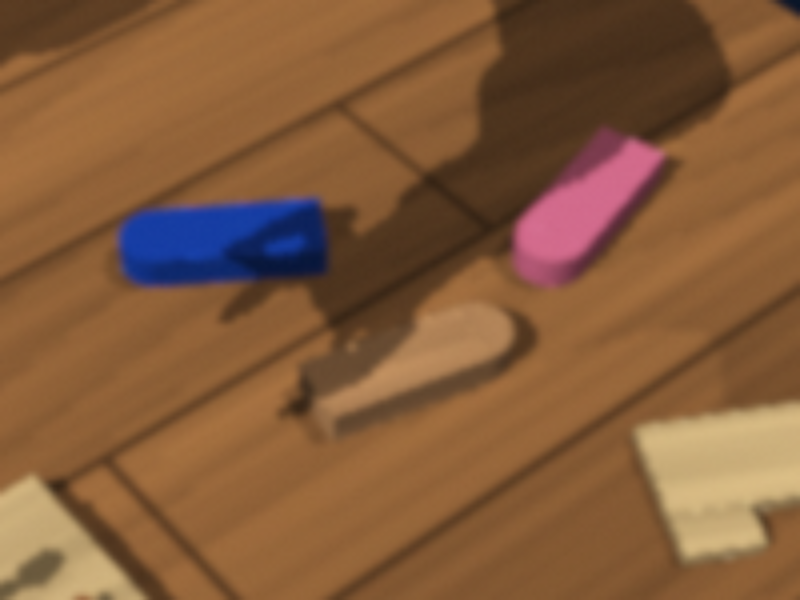

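The picture shows the blank untouched and the arm still at its waypoint. The move call was refused, probably because a row must carry all four keys, so I'll repeat it with "twist" included.

Request:
arm_command([
  {"dx": 4, "dy": -3.9, "dz": -37.5, "twist": 0},
  {"dx": 4, "dy": -3.9, "dz": -37.5, "twist": 0},
  {"dx": 4, "dy": -3.9, "dz": -37.5, "twist": 0},
  {"dx": 4, "dy": -3.9, "dz": -37.5, "twist": 0},
  {"dx": 4, "dy": -3.9, "dz": -37.5, "twist": 0},
  {"dx": 4, "dy": -3.9, "dz": -37.5, "twist": 0},
  {"dx": 4, "dy": -3.9, "dz": -37.5, "twist": 0},
  {"dx": 4, "dy": -3.9, "dz": -37.5, "twist": 0},
  {"dx": 10, "dy": -3.9, "dz": -37.5, "twist": 0},
  {"dx": 16.8, "dy": -3.9, "dz": -37.5, "twist": 0},
  {"dx": 16.8, "dy": -3.9, "dz": -37.5, "twist": 0},
  {"dx": 16.8, "dy": -3.9, "dz": -37.5, "twist": 0},
])

```text
clock: 2.2
position: [0.4917, 0.2742, 0.0964]
tool_rot: [-1.553, 1.567, 2.957]
force: [0.0, 0.1, -0.4]
grip_width: 0.0855
```

```bash
python3 -c "
from h import *
plan([.495,.269,.013],-.217)
for n in('scene','top'): cv2.imwrite(f'pics/{n}2.png',imaging.grab_frame(n)[:,:,::-1])
a=cv2.imread('pics/scene2.png')[130:280,250:450];cv2.imwrite('pics/d2.png',cv2.resize(a,None,fx=4,fy=4))"
```

```text
t 2.2 p [0.4917 0.2742 0.0964] axes x [-0.004  0.001 -1.   ] y [ 0.98  -0.201 -0.004] z [-0.201 -0.98   0.   ] F [ 0.   0.1 -0.4] w 0.0855 q7 -1.17
  go cm [8.34 0.46 0.45] twist 0.015 or -3.127
```

View pics/d2.png

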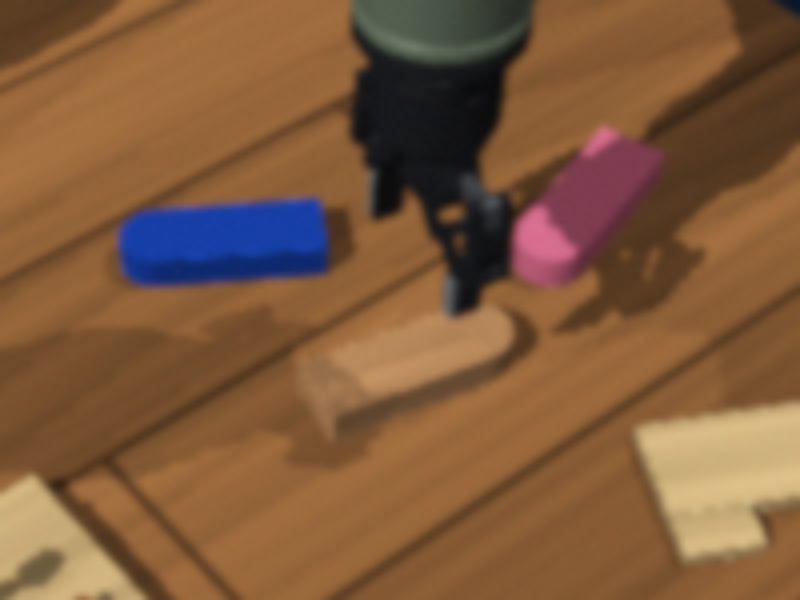

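The open gripper straddles the blank, with the far finger near crop (460,290). Next: descend, then close.

Request:
arm_command([
  {"dx": 2, "dy": 0.5, "dz": 0.5, "twist": 0.015},
  {"dx": 4, "dy": 0.5, "dz": 0.5, "twist": 0.015},
  {"dx": 6.5, "dy": 0.5, "dz": 0.5, "twist": 0.015},
  {"dx": 8.3, "dy": 0.5, "dz": 0.5, "twist": 0.015},
  {"dx": 8.3, "dy": 0.5, "dz": 0.5, "twist": 0.015},
  {"dx": 8.3, "dy": 0.5, "dz": 0.5, "twist": 0.015},
])

```text
clock: 2.8
position: [0.4956, 0.2676, 0.0157]
tool_rot: [-1.344, 1.566, -3.133]
force: [0.1, -0.3, 0.3]
grip_width: 0.0854
```

Request:
arm_command([
  {"dx": 0, "dy": 0, "dz": 0, "twist": 0},
  {"dx": 0, "dy": 0, "dz": 0, "twist": 0},
  {"dx": 0, "dy": 0, "dz": 0, "twist": 0},
  {"dx": 0, "dy": 0, "dz": 0, "twist": 0},
  {"dx": 0, "dy": 0, "dz": 0, "twist": 0},
  {"dx": 0, "dy": 0, "dz": 0, "twist": 0},
  {"dx": 0, "dy": 0, "dz": 0, "twist": 0},
  {"dx": 0, "dy": 0, "dz": 0, "twist": 0},
], grip=1, squeeze=40)

```text
clock: 3.47
position: [0.4964, 0.2678, 0.0172]
tool_rot: [-1.525, 1.568, 2.969]
force: [-1.3, -0.8, 15.3]
grip_width: 0.049
```

```bash
python3 -c "
from h import *
plan([.495,.269,.013],-.217)
for n in('scene','top'): cv2.imwrite(f'pics/{n}3.png',imaging.grab_frame(n)[:,:,::-1])
a=cv2.imread('pics/scene3.png')[130:280,250:450];cv2.imwrite('pics/d3.png',cv2.resize(a,None,fx=4,fy=4))"
```

```text
t 3.47 p [0.4964 0.2678 0.0172] axes x [-0.003  0.001 -1.   ] y [ 0.976 -0.216 -0.003] z [-0.216 -0.976  0.   ] F [-1.3 -0.8 15.3] w 0.049 q7 -1.24
  go cm [ 0.42 -0.16 -0.09] twist -0.001 or 3.141
```

View pics/d3.png

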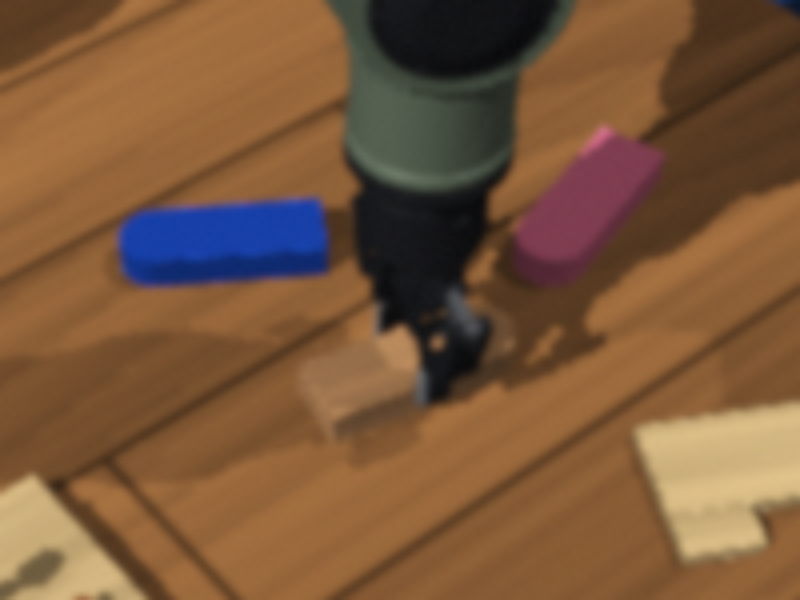

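The grasp is good: opening is 49 mm on the 50 mm blank. The 15 N vertical force probably comes from the pads swinging forward. Lift first, then carry.

Request:
arm_command([
  {"dx": -2, "dy": 0, "dz": 0, "twist": 0},
  {"dx": -5, "dy": 0, "dz": 0, "twist": 0},
  {"dx": -8, "dy": 0, "dz": 0, "twist": 0},
  {"dx": -8, "dy": 0, "dz": 0, "twist": 0},
])

```text
clock: 3.9
position: [0.4987, 0.2691, 0.1026]
tool_rot: [2.696, 1.566, 0.907]
force: [1.4, 1.2, -0.8]
grip_width: 0.0489
```

```bash
python3 -c "
from h import *
t=jig(-.003,.098);print(t)
plan([*t,.10],.0148)"
```

```text
[ 0.49314998 -0.05145513]
t 3.9 p [0.4987 0.2691 0.1026] axes x [ 0.003  0.004 -1.   ] y [ 0.976 -0.217  0.002] z [-0.217 -0.976 -0.004] F [ 1.4  1.2 -0.8] w 0.0489 q7 -1.17
  go cm [ 0.14  6.4  31.41] twist -0.233 or 2.908
```

Request:
arm_command([
  {"dx": 0.1, "dy": 0.8, "dz": 4, "twist": -0.03},
  {"dx": 0.1, "dy": 1.6, "dz": 8, "twist": -0.06},
  {"dx": 0.1, "dy": 2.4, "dz": 12, "twist": -0.1},
  {"dx": 0.1, "dy": 3.2, "dz": 16, "twist": -0.14},
  {"dx": 0.1, "dy": 4.0, "dz": 20, "twist": -0.18},
  {"dx": 0.1, "dy": 4.8, "dz": 24, "twist": -0.22},
  {"dx": 0.1, "dy": 5.6, "dz": 27, "twist": -0.233},
  {"dx": 0.1, "dy": 6.2, "dz": 30, "twist": -0.233},
  {"dx": 0.1, "dy": 6.4, "dz": 31.4, "twist": -0.233},
  {"dx": 0.1, "dy": 6.4, "dz": 31.4, "twist": -0.233},
  {"dx": 0.1, "dy": 6.4, "dz": 31.4, "twist": -0.233},
  {"dx": 0.1, "dy": 6.4, "dz": 31.4, "twist": -0.233},
])

```text
clock: 4.9
position: [0.4933, -0.0506, 0.1006]
tool_rot: [2.418, 1.565, 0.863]
force: [0.1, -0.1, -1.7]
grip_width: 0.049
```

```bash
python3 -c "
from h import *
t=jig(-.003,.098)
plan([*t,.05],.0148)
for n in('scene','top'): cv2.imwrite(f'pics/{n}4.png',imaging.grab_frame(n)[:,:,::-1])
a=cv2.imread('pics/scene4.png')[200:390,100:350];b=cv2.imread('pics/top4.png')[200:340,320:540];cv2.imwrite('pics/d4.png',cv2.resize(a,None,fx=3,fy=3));cv2.imwrite('pics/d4t.png',cv2.resize(b,None,fx=3,fy=3))"
```

```text
t 4.9 p [ 0.4933 -0.0506  0.1006] axes x [ 0.004  0.004 -1.   ] y [1.    0.015 0.004] z [ 0.015 -1.    -0.004] F [ 0.1 -0.1 -1.7] w 0.049 q7 -0.43
  go cm [ 5.06 -0.04  0.11] twist 0.001 or -3.141
```

View pics/d4.png

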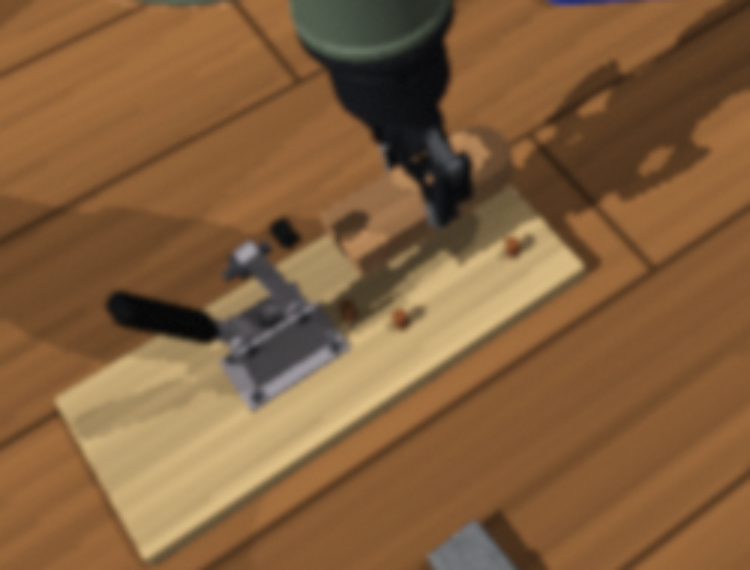

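View pics/d4t.png

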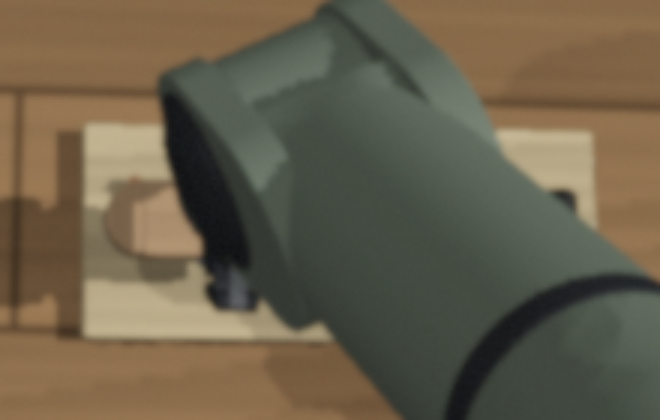

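The blank hangs level and straight, with its square end toward the clamp (crop (325,218)–(362,268)). I'll check its predicted corners, then lower it.

```bash
python3 -c "
from h import *
p=np.array([.4933,-.0506]);a=.0148
y=np.array([-np.sin(a),np.cos(a)]);x=np.array([np.cos(a),np.sin(a)])
for sx in(-.025,.025):
  q=p+y*(.0009-.07)+x*sx
  for z in(.1094,.0834):print(sx,z,((proj('scene',[*q,z])-[100,200])*3).round(0))
a=cv2.imread('pics/scene4.png')[255:305,195:235];cv2.imwrite('pics/d5.png',cv2.resize(a,None,fx=12,fy=12,interpolation=cv2.INTER_CUBIC))"
```

```text
-0.025 0.1094 [316. 212.]
-0.025 0.0834 [324. 233.]
0.025 0.1094 [353. 259.]
0.025 0.0834 [360. 279.]
```

View pics/d5.png

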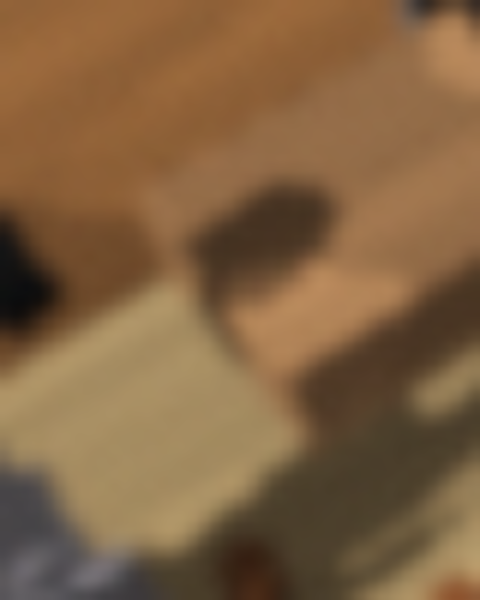

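Request:
arm_command([
  {"dx": 2, "dy": 0, "dz": 0, "twist": 0},
  {"dx": 3.5, "dy": 0, "dz": 0, "twist": 0},
  {"dx": 4.5, "dy": 0, "dz": 0, "twist": 0},
  {"dx": 4.5, "dy": 0, "dz": 0, "twist": 0},
])

```text
clock: 5.33
position: [0.4927, -0.0491, 0.054]
tool_rot: [2.909, 1.566, 1.356]
force: [-0.1, 0.9, -1.4]
grip_width: 0.0489
```

```bash
python3 -c "
from h import *
t=jig(-.003,.098)
plan([*t,.0355],.0148)"
```

```text
t 5.33 p [ 0.4927 -0.0491  0.054 ] axes x [ 0.001  0.005 -1.   ] y [1.    0.018 0.001] z [ 0.018 -1.    -0.005] F [-0.1  0.9 -1.4] w 0.0489 q7 -0.49
  go cm [1.85 0.04 0.25] twist 0.003 or -3.138
```

```bash
python3 -c "
from h import *
for u,v in((155,190),(298,385)):
  p=plane('scene',(195+(u+.5)/12-.5,255+(v+.5)/12-.5),.1094);print(p.round(4),(tojig(p)-tojig([.4933,-.0506])).round(4))"
```

```text
[ 0.4715 -0.1163  0.1094] [-0.0227 -0.0654]
[ 0.5224 -0.117   0.1094] [ 0.0282 -0.0668]
```

The scene view puts the blank about 3 mm farther toward +y in the hand than expected, near calibration accuracy. I'll lower it with clearance and find the pins by contact.

Request:
arm_command([
  {"dx": 0.8, "dy": 0, "dz": 0, "twist": 0},
  {"dx": 1.3, "dy": 0, "dz": 0, "twist": 0},
  {"dx": 1.6, "dy": 0, "dz": 0, "twist": 0},
  {"dx": 1.7, "dy": 0, "dz": 0, "twist": 0},
  {"dx": 1.7, "dy": 0, "dz": 0, "twist": 0},
])

```text
clock: 5.75
position: [0.4927, -0.049, 0.037]
tool_rot: [2.925, 1.566, 1.372]
force: [-0.4, -1.0, -2.1]
grip_width: 0.0493
```

```bash
python3 -c "
from h import *
t=jig(-.003,.098)
plan([*t,.0355],.0148);print(tojig(frame()[1]))"
```

```text
t 5.75 p [ 0.4927 -0.049   0.037 ] axes x [ 0.001  0.005 -1.   ] y [1.    0.018 0.001] z [ 0.018 -1.    -0.005] F [-0.4 -1.  -2.1] w 0.0493 q7 -0.52
  go cm [0.15 0.04 0.25] twist 0.003 or -3.138
[-0.0034077   0.10046809]
```

Request:
arm_command([
  {"dx": 0.1, "dy": 0.0, "dz": 0.2, "twist": 0.003},
  {"dx": 0.1, "dy": 0.0, "dz": 0.4, "twist": 0.003},
  {"dx": 0.1, "dy": 0.0, "dz": 0.5, "twist": 0.003},
  {"dx": 0.1, "dy": 0.0, "dz": 0.5, "twist": 0.003},
])

```text
clock: 6.08
position: [0.4929, -0.0545, 0.0361]
tool_rot: [2.864, 1.566, 1.307]
force: [-0.0, 0.4, -1.4]
grip_width: 0.0491
```

Request:
arm_command([
  {"dx": 0, "dy": 0.0, "dz": 0.1, "twist": 0},
  {"dx": 0, "dy": 0.0, "dz": 0.15, "twist": 0},
  {"dx": 0, "dy": 0.0, "dz": 0.15, "twist": 0},
])

```text
clock: 6.33
position: [0.4929, -0.0561, 0.0362]
tool_rot: [2.84, 1.566, 1.283]
force: [1.0, -0.4, -1.5]
grip_width: 0.0492
```

Request:
arm_command([
  {"dx": 0, "dy": 0.0, "dz": 0.1, "twist": 0},
  {"dx": 0, "dy": 0.0, "dz": 0.15, "twist": 0},
  {"dx": 0, "dy": 0.0, "dz": 0.15, "twist": 0},
])

```text
clock: 6.58
position: [0.493, -0.0567, 0.0362]
tool_rot: [2.869, 1.565, 1.313]
force: [-1.0, 5.9, -0.0]
grip_width: 0.049
```

```bash
python3 -c "
from h import *
t=jig(-.003,.094)
plan([*t,.0355],.0148);print(tojig(frame()[1]))"
```

```text
t 6.58 p [ 0.493  -0.0567  0.0362] axes x [ 0.001  0.005 -1.   ] y [1.    0.015 0.002] z [ 0.015 -1.    -0.005] F [-1.   5.9 -0. ] w 0.049 q7 -0.5
  go cm [ 0.07  0.03 -0.12] twist 0.0 or -3.142
[-0.0032761   0.09277659]
```

The end pin pushes back with 5.9 N at jig y = 92.8 mm, between the two estimates. Now the side pins: move +x in small steps.

Request:
arm_command([
  {"dx": 0.05, "dy": 0.1, "dz": -0.03, "twist": 0},
  {"dx": 0.05, "dy": 0.2, "dz": -0.03, "twist": 0},
  {"dx": 0.05, "dy": 0.2, "dz": -0.03, "twist": 0},
])

```text
clock: 6.83
position: [0.4952, -0.0564, 0.0357]
tool_rot: [2.852, 1.565, 1.296]
force: [-0.0, -0.2, -1.3]
grip_width: 0.0486
```

Request:
arm_command([
  {"dx": 0, "dy": 0.1, "dz": 0.0, "twist": 0},
  {"dx": 0, "dy": 0.12, "dz": 0.0, "twist": 0},
  {"dx": 0, "dy": 0.12, "dz": 0.0, "twist": 0},
])

```text
clock: 7.08
position: [0.4963, -0.0564, 0.0357]
tool_rot: [2.903, 1.565, 1.347]
force: [-0.8, 0.7, -0.7]
grip_width: 0.049
```

```bash
python3 -c "
from h import *
t=jig(-.000,.093)
plan([*t,.0355],.0148);print(tojig(frame()[1]))"
```

```text
t 7.08 p [ 0.4963 -0.0564  0.0357] axes x [ 0.001  0.005 -1.   ] y [1.    0.015 0.001] z [ 0.015 -1.    -0.005] F [-0.8  0.7 -0.7] w 0.049 q7 -0.5
  go cm [ 0.02 -0.   -0.  ] twist -0.0 or 3.142
[3.93020916e-05 9.29653262e-02]
```

Request:
arm_command([
  {"dx": 0, "dy": 0.1, "dz": 0.0, "twist": 0},
  {"dx": 0, "dy": 0.1, "dz": 0.0, "twist": 0},
  {"dx": 0, "dy": 0.1, "dz": 0.0, "twist": 0},
])

```text
clock: 7.33
position: [0.4964, -0.0564, 0.0355]
tool_rot: [-3.065, 1.566, 1.662]
force: [-5.3, 2.7, 0.9]
grip_width: 0.0491
```

Request:
arm_command([
  {"dx": 0, "dy": 0.08, "dz": 0.0, "twist": 0},
  {"dx": 0, "dy": 0.08, "dz": 0.0, "twist": 0},
  {"dx": 0, "dy": 0.08, "dz": 0.0, "twist": 0},
])

```text
clock: 7.58
position: [0.4965, -0.0564, 0.0353]
tool_rot: [-2.773, 1.565, 1.954]
force: [-6.4, 2.0, 1.7]
grip_width: 0.0493
```

```bash
python3 -c "
from h import *
t=jig(-.000,.093)
plan([*t,.0355],.0148);print(tojig(frame()[1]),sensors.observe()['moment'])"
```

```text
t 7.58 p [ 0.4965 -0.0564  0.0353] axes x [-0.002  0.005 -1.   ] y [ 1.     0.014 -0.002] z [ 0.014 -1.    -0.005] F [-6.4  2.   1.7] w 0.0493 q7 -0.5
  go cm [-0.02 -0.02 -0.  ] twist -0.0 or 3.141
[0.00023137 0.09299719] [ 0.33139393  1.17324228 -0.25137439]
```

Side pins are in contact (Fx −6.4 N) at jig x ≈ 0. Next: lower the last millimetre, release and retreat.

Request:
arm_command([
  {"dx": 0.1, "dy": -0.02, "dz": 0.0, "twist": 0},
  {"dx": 0.1, "dy": -0.02, "dz": 0.0, "twist": 0},
])

```text
clock: 7.75
position: [0.4964, -0.0564, 0.0352]
tool_rot: [-2.837, 1.566, 1.89]
force: [-6.1, 1.8, 23.7]
grip_width: 0.0489
```

Request:
arm_command([
  {"dx": 0, "dy": 0, "dz": 0, "twist": 0},
  {"dx": 0, "dy": 0, "dz": 0, "twist": 0},
  {"dx": 0, "dy": 0, "dz": 0, "twist": 0},
  {"dx": 0, "dy": 0, "dz": 0, "twist": 0},
  {"dx": 0, "dy": 0, "dz": 0, "twist": 0},
  {"dx": 0, "dy": 0, "dz": 0, "twist": 0},
  {"dx": 0, "dy": 0, "dz": 0, "twist": 0},
], grip=-1)

```text
clock: 8.33
position: [0.4964, -0.0564, 0.0351]
tool_rot: [-2.819, 1.566, 1.908]
force: [-0.3, -0.5, -0.3]
grip_width: 0.0852
```

Request:
arm_command([
  {"dx": -2, "dy": 0, "dz": 0, "twist": 0},
  {"dx": -5, "dy": 0, "dz": 0, "twist": 0},
  {"dx": -9, "dy": 0, "dz": 0, "twist": 0},
  {"dx": -13, "dy": 0, "dz": 0, "twist": 0},
  {"dx": -17, "dy": 0, "dz": 0, "twist": 0},
  {"dx": -20, "dy": 0, "dz": 0, "twist": 0},
  {"dx": -20, "dy": 0, "dz": 0, "twist": 0},
])

```text
clock: 8.92
position: [0.4989, -0.0573, 0.2406]
tool_rot: [2.034, 1.564, 0.477]
force: [0.1, -1.0, 0.6]
grip_width: 0.0856
```

```bash
python3 -c "
from h import *
plan([*jig(0,-.085),.235],.0148)
for n in('scene','top'): cv2.imwrite(f'pics/{n}6.png',imaging.grab_frame(n)[:,:,::-1])
a=cv2.imread('pics/scene6.png')[200:390,100:350];b=cv2.imread('pics/top6.png')[200:340,320:540];cv2.imwrite('pics/d6.png',cv2.resize(a,None,fx=3,fy=3));cv2.imwrite('pics/d6t.png',cv2.resize(b,None,fx=3,fy=3))"
```

```text
t 8.92 p [ 0.4989 -0.0573  0.2406] axes x [ 0.006  0.003 -1.   ] y [1.    0.014 0.006] z [ 0.014 -1.    -0.003] F [ 0.1 -1.   0.6] w 0.0856 q7 -0.26
  go cm [ 0.5  -0.25 17.71] twist -0.001 or 3.141
```

View pics/d6.png

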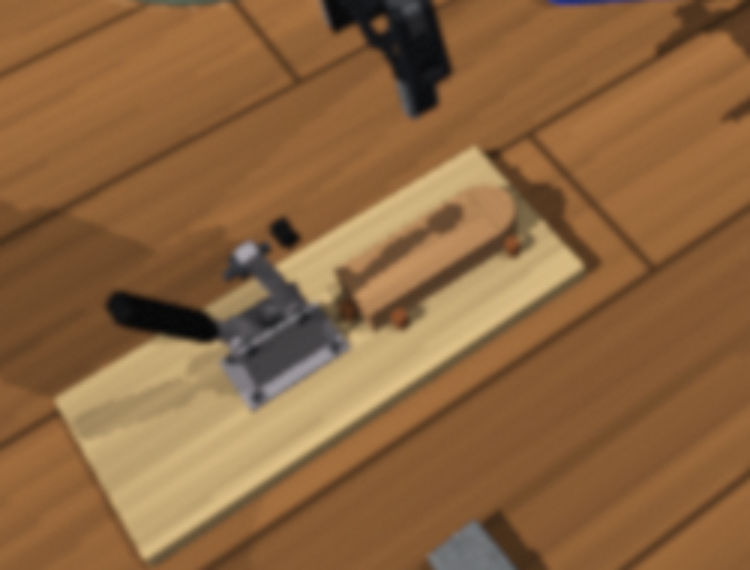

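View pics/d6t.png

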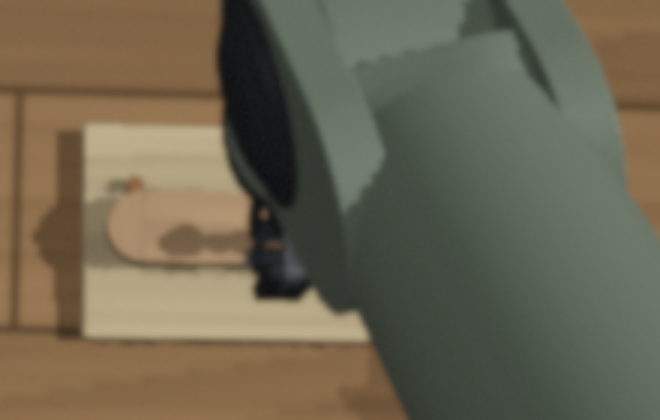

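The blank lies in the jig with its square end at the end pin, and both side pins touch its long side (crop (400,315) and (513,243)). I'll check this numerically and plan the handle path.

```bash
python3 -c "
from h import *
from edge import edge,inter
S=cv2.imread('pics/scene6.png')
for x in(-.025,.025): print('expected corner',proj('scene',[*jig(x,.025),.044]).round(1))
a=S[270:325,205:275];cv2.imwrite('pics/d7.png',cv2.resize(a,None,fx=10,fy=10,interpolation=cv2.INTER_CUBIC))
plan([*jig(0,-.080),.235],.0148);plan([*jig(0,-.080),.165],.0148)
"
```

```text
expected corner [210.5 289.5]
expected corner [222.2 304.8]
t 9.02 p [ 0.4971 -0.0576  0.236 ] axes x [ 0.001  0.004 -1.   ] y [1.    0.014 0.001] z [ 0.014 -1.    -0.004] F [ 0.  -0.8 -0.5] w 0.0853 q7 -0.26
  go cm [ 0.04 -0.06 17.18] twist -0.001 or 3.14
t 9.02 p [ 0.4971 -0.0576  0.236 ] axes x [ 0.001  0.004 -1.   ] y [1.    0.014 0.001] z [ 0.014 -1.    -0.004] F [ 0.  -0.8 -0.5] w 0.0853 q7 -0.26
  go cm [ 7.04 -0.07 17.2 ] twist -0.001 or 3.14
```

View pics/d7.png

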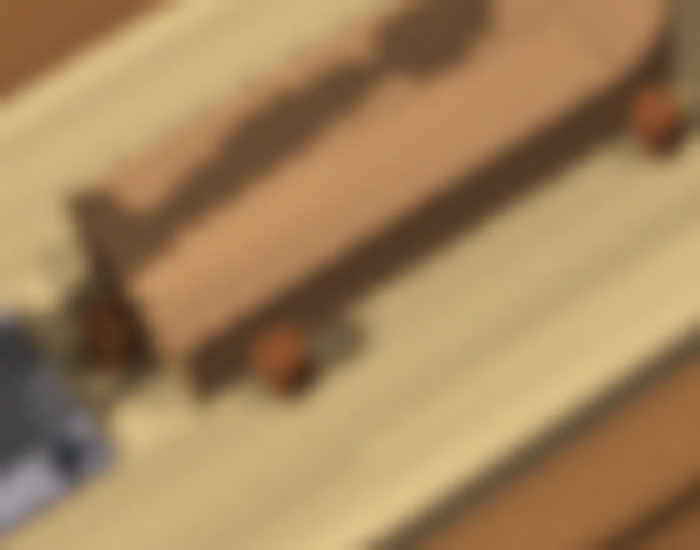

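```bash
python3 -c "
from h import *
for u,v,z in((70,195,.044),(190,360,.044),(200,398,.018),(283,350,.028),(655,113,.028),(112,325,.028)):
  print(z,tojig(plane('scene',(205+(u+.5)/10-.5,270+(v+.5)/10-.5),z)).round(4))"
```

```text
0.044 [-0.0246  0.0275]
0.044 [0.0283 0.0263]
0.018 [0.0218 0.0273]
0.028 [0.0291 0.0461]
0.028 [0.0296 0.1451]
0.028 [-0.0002  0.0202]
```

Request:
arm_command([
  {"dx": 0, "dy": 0, "dz": 4, "twist": 0},
  {"dx": 0, "dy": 0, "dz": 8, "twist": 0},
  {"dx": 0, "dy": 0, "dz": 12, "twist": 0},
  {"dx": 0, "dy": 0, "dz": 15, "twist": 0},
  {"dx": 0, "dy": 0, "dz": 17.2, "twist": 0},
  {"dx": 0, "dy": 0, "dz": 17.2, "twist": 0},
  {"dx": 0, "dy": 0, "dz": 17.2, "twist": 0},
  {"dx": 0, "dy": 0, "dz": 17.2, "twist": 0},
], grip=1)

```text
clock: 9.68
position: [0.4991, -0.2287, 0.2344]
tool_rot: [-2.966, 1.566, 1.761]
force: [-1.1, -0.2, 0.3]
grip_width: -0.0
```

```bash
python3 -c "
from h import *
plan([*jig(0,-.080),.165],.0148)
cv2.imwrite('pics/scene8.png',imaging.grab_frame('scene')[:,:,::-1])
a=cv2.imread('pics/scene8.png')[180:390,80:330];cv2.imwrite('pics/d8.png',cv2.resize(a,None,fx=2.8,fy=2.8))"
```

```text
t 9.68 p [ 0.4991 -0.2287  0.2344] axes x [-0.001  0.005 -1.   ] y [ 1.     0.014 -0.001] z [ 0.014 -1.    -0.005] F [-1.1 -0.2  0.3] w -0.0 q7 0.07
  go cm [ 6.94 -0.03  0.11] twist -0.0 or 3.141
```

View pics/d8.png

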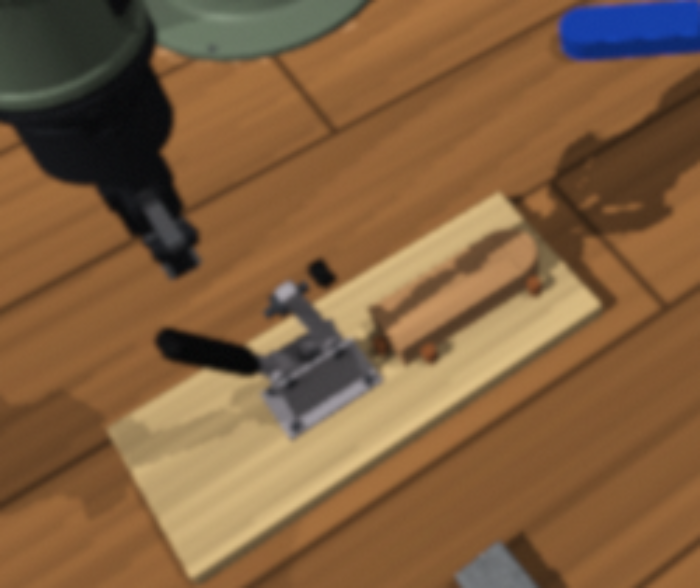

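The blank's square end measures y = 26.3–27.5 mm, and the same view reads the end pin 1.2 mm too far toward +y, so the gap is about 1 mm or less. The closed fingers are above, on the +y side of the handle. Next: descend beside it.

Request:
arm_command([
  {"dx": 2, "dy": 0, "dz": 0.0, "twist": 0},
  {"dx": 4, "dy": 0, "dz": 0, "twist": 0},
  {"dx": 6, "dy": 0, "dz": 0, "twist": 0},
  {"dx": 6.9, "dy": 0, "dz": 0, "twist": 0},
  {"dx": 6.9, "dy": 0, "dz": 0, "twist": 0},
  {"dx": 6.9, "dy": 0, "dz": 0, "twist": 0},
])

```text
clock: 10.23
position: [0.4995, -0.2274, 0.1661]
tool_rot: [-3.036, 1.566, 1.692]
force: [-0.9, -0.6, 0.9]
grip_width: 0.0001
```

```bash
python3 -c "
from h import *
for y,z in((-.0846,.1563),(-.099,.1479),(-.1117,.1372),(-.1223,.1244),(-.1306,.110),(-.1362,.0944)):
  plan([*jig(0,y),z+.008],.0148)
cv2.imwrite('pics/scene9.png',imaging.grab_frame('scene')[:,:,::-1])
a=cv2.imread('pics/scene9.png')[180:390,80:330];cv2.imwrite('pics/d9.png',cv2.resize(a,None,fx=2.8,fy=2.8))"
```

```text
t 10.23 p [ 0.4995 -0.2274  0.1661] axes x [-0.001  0.005 -1.   ] y [ 1.     0.016 -0.001] z [ 0.016 -1.    -0.005] F [-0.9 -0.6  0.9] w 0.0001 q7 0.01
  go cm [ 0.17 -0.08  0.66] twist 0.001 or -3.14
t 10.23 p [ 0.4995 -0.2274  0.1661] axes x [-0.001  0.005 -1.   ] y [ 1.     0.016 -0.001] z [ 0.016 -1.    -0.005] F [-0.9 -0.6  0.9] w 0.0001 q7 0.01
  go cm [ 1.01 -0.08  2.1 ] twist 0.001 or -3.14
t 10.23 p [ 0.4995 -0.2274  0.1661] axes x [-0.001  0.005 -1.   ] y [ 1.     0.016 -0.001] z [ 0.016 -1.    -0.005] F [-0.9 -0.6  0.9] w 0.0001 q7 0.01
  go cm [ 2.07 -0.08  3.38] twist 0.001 or -3.14
t 10.23 p [ 0.4995 -0.2274  0.1661] axes x [-0.001  0.005 -1.   ] y [ 1.     0.016 -0.001] z [ 0.016 -1.    -0.005] F [-0.9 -0.6  0.9] w 0.0001 q7 0.01
  go cm [ 3.34 -0.08  4.44] twist 0.001 or -3.14
t 10.23 p [ 0.4995 -0.2274  0.1661] axes x [-0.001  0.005 -1.   ] y [ 1.     0.016 -0.001] z [ 0.016 -1.    -0.005] F [-0.9 -0.6  0.9] w 0.0001 q7 0.01
  go cm [ 4.78 -0.08  5.28] twist 0.001 or -3.14
t 10.23 p [ 0.4995 -0.2274  0.1661] axes x [-0.001  0.005 -1.   ] y [ 1.     0.016 -0.001] z [ 0.016 -1.    -0.005] F [-0.9 -0.6  0.9] w 0.0001 q7 0.01
  go cm [ 6.34 -0.08  5.85] twist 0.001 or -3.14
```

View pics/d9.png

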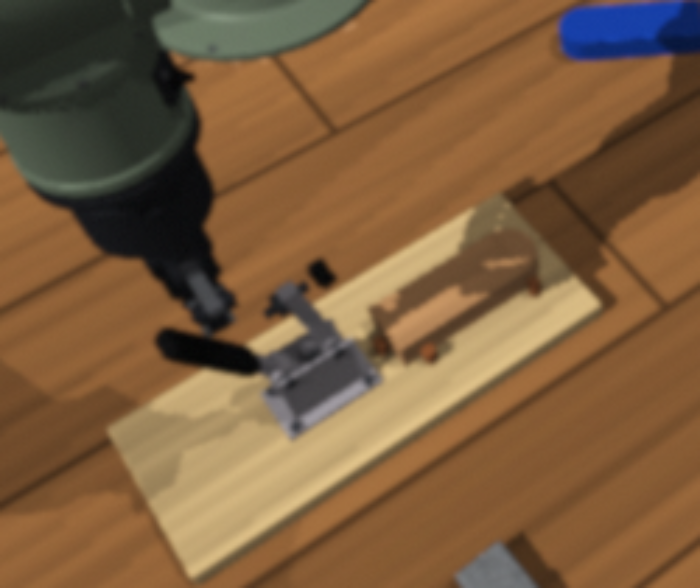

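The fingertips (crop (215,322)) stand just on the +y side of the handle, clear of the bar. Now I'll push along the arc in steps.

Request:
arm_command([
  {"dx": 0.2, "dy": -0.1, "dz": 0.7, "twist": 0},
  {"dx": 0.6, "dy": -0.1, "dz": 1.4, "twist": 0},
  {"dx": 1.0, "dy": -0.1, "dz": 2.1, "twist": 0},
  {"dx": 1.5, "dy": -0.1, "dz": 2.8, "twist": 0},
  {"dx": 2.1, "dy": -0.1, "dz": 3.4, "twist": 0},
  {"dx": 2.1, "dy": -0.1, "dz": 3.4, "twist": 0},
])

```text
clock: 10.78
position: [0.4984, -0.2632, 0.144]
tool_rot: [-2.847, 1.566, 1.88]
force: [-0.6, 0.4, 0.2]
grip_width: 0.0002
```

```bash
python3 -c "
from h import *
for y,z in((-.1223,.1244),(-.1306,.110),(-.1362,.0944),(-.139,.078)):
  plan([*jig(0,y),z+.008],.0148)
cv2.imwrite('pics/scene10.png',imaging.grab_frame('scene')[:,:,::-1])
a=cv2.imread('pics/scene10.png')[180:390,80:330];cv2.imwrite('pics/d10.png',cv2.resize(a,None,fx=2.8,fy=2.8))"
```

```text
t 10.78 p [ 0.4984 -0.2632  0.144 ] axes x [-0.001  0.004 -1.   ] y [ 1.     0.014 -0.001] z [ 0.014 -1.    -0.004] F [-0.6  0.4  0.2] w 0.0002 q7 0.05
  go cm [1.15 0.09 0.85] twist -0.001 or 3.141
t 10.78 p [ 0.4984 -0.2632  0.144 ] axes x [-0.001  0.004 -1.   ] y [ 1.     0.014 -0.001] z [ 0.014 -1.    -0.004] F [-0.6  0.4  0.2] w 0.0002 q7 0.05
  go cm [2.59 0.09 1.69] twist -0.001 or 3.141
t 10.78 p [ 0.4984 -0.2632  0.144 ] axes x [-0.001  0.004 -1.   ] y [ 1.     0.014 -0.001] z [ 0.014 -1.    -0.004] F [-0.6  0.4  0.2] w 0.0002 q7 0.05
  go cm [4.15 0.09 2.25] twist -0.001 or 3.141
t 10.78 p [ 0.4984 -0.2632  0.144 ] axes x [-0.001  0.004 -1.   ] y [ 1.     0.014 -0.001] z [ 0.014 -1.    -0.004] F [-0.6  0.4  0.2] w 0.0002 q7 0.05
  go cm [5.78 0.1  2.54] twist -0.001 or 3.141
```

View pics/d10.png

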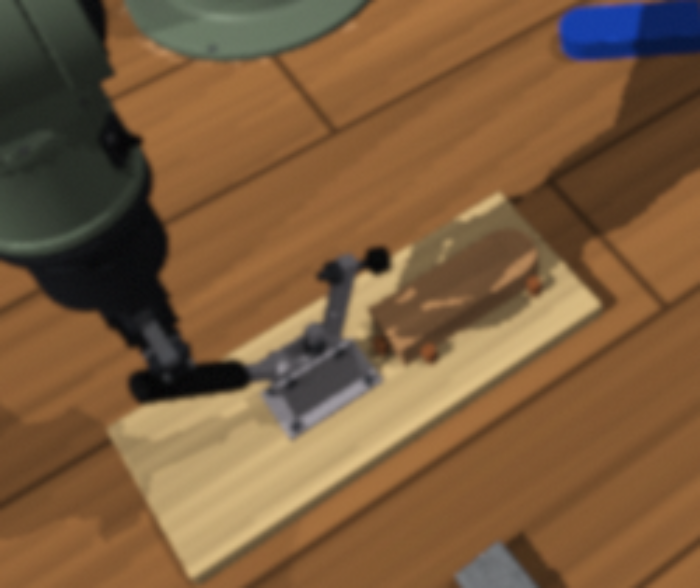

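The handle is down to about 35–40° and the bar is swinging over toward the blank. I'll continue to about 10° above level.

Request:
arm_command([
  {"dx": 0.6, "dy": 0.05, "dz": 0.5, "twist": 0},
  {"dx": 1.15, "dy": 0.1, "dz": 0.85, "twist": 0},
  {"dx": 1.9, "dy": 0.1, "dz": 1.3, "twist": 0},
  {"dx": 2.6, "dy": 0.1, "dz": 1.7, "twist": 0},
  {"dx": 3.4, "dy": 0.1, "dz": 2.0, "twist": 0},
  {"dx": 4.1, "dy": 0.1, "dz": 2.25, "twist": 0},
  {"dx": 4.1, "dy": 0.1, "dz": 2.25, "twist": 0},
])

```text
clock: 11.42
position: [0.4993, -0.2849, 0.1017]
tool_rot: [-2.712, 1.565, 2.014]
force: [0.5, 0.3, 0.0]
grip_width: -0.0001
```

```bash
python3 -c "
from h import *
for y,z in((-.1362,.0944),(-.139,.078),(-.139,.074)):
  plan([*jig(0,y),z+.008],.0148)
cv2.imwrite('pics/scene11.png',imaging.grab_frame('scene')[:,:,::-1])
a=cv2.imread('pics/scene11.png')[180:390,80:330];cv2.imwrite('pics/d11.png',cv2.resize(a,None,fx=2.8,fy=2.8))"
```

```text
t 11.42 p [ 0.4993 -0.2849  0.1017] axes x [-0.003  0.006 -1.   ] y [ 1.     0.014 -0.003] z [ 0.014 -1.    -0.006] F [0.5 0.3 0. ] w -0.0001 q7 0.06
  go cm [-0.07  0.03  0.07] twist -0.001 or 3.141
t 11.42 p [ 0.4993 -0.2849  0.1017] axes x [-0.003  0.006 -1.   ] y [ 1.     0.014 -0.003] z [ 0.014 -1.    -0.006] F [0.5 0.3 0. ] w -0.0001 q7 0.06
  go cm [1.57 0.03 0.36] twist -0.001 or 3.141
t 11.42 p [ 0.4993 -0.2849  0.1017] axes x [-0.003  0.006 -1.   ] y [ 1.     0.014 -0.003] z [ 0.014 -1.    -0.006] F [0.5 0.3 0. ] w -0.0001 q7 0.06
  go cm [1.97 0.03 0.36] twist -0.001 or 3.141
```

View pics/d11.png

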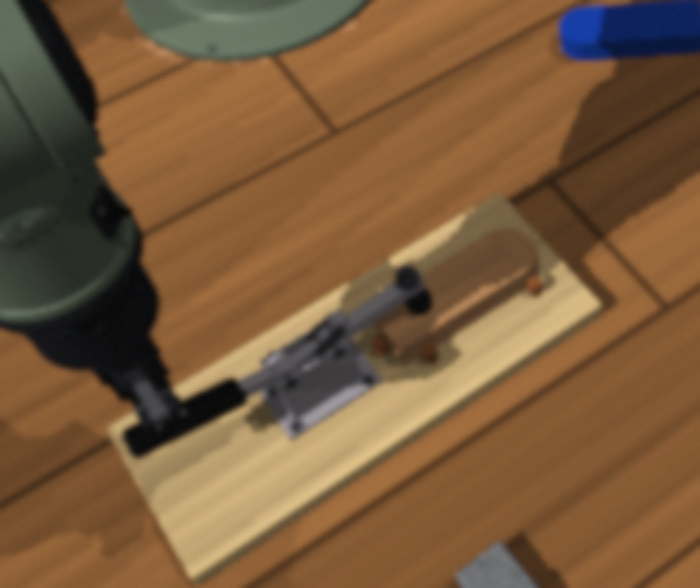

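The pad is right over the blank near its square end (crop (415,295)). Next is the stiff last stretch, pushed down gently.

Request:
arm_command([
  {"dx": 0.3, "dy": 0, "dz": 0.1, "twist": 0},
  {"dx": 0.6, "dy": 0, "dz": 0.2, "twist": 0},
  {"dx": 0.9, "dy": 0, "dz": 0.3, "twist": 0},
  {"dx": 1.2, "dy": 0, "dz": 0.3, "twist": 0},
  {"dx": 1.4, "dy": 0, "dz": 0.3, "twist": 0},
])

```text
clock: 11.88
position: [0.4995, -0.2877, 0.0882]
tool_rot: [-2.756, 1.565, 1.97]
force: [2.0, -0.6, 3.1]
grip_width: 0.0001
```

Request:
arm_command([
  {"dx": 0.2, "dy": 0, "dz": 0, "twist": 0},
  {"dx": 0.3, "dy": 0, "dz": 0, "twist": 0},
  {"dx": 0.3, "dy": 0, "dz": 0, "twist": 0},
])

```text
clock: 12.13
position: [0.4992, -0.2877, 0.0848]
tool_rot: [-2.664, 1.565, 2.063]
force: [-1.2, 0.1, -0.6]
grip_width: 0.0
```

Request:
arm_command([
  {"dx": 0.2, "dy": 0, "dz": 0, "twist": 0},
  {"dx": 0.3, "dy": 0, "dz": 0, "twist": 0},
  {"dx": 0.3, "dy": 0, "dz": 0, "twist": 0},
])

```text
clock: 12.38
position: [0.4995, -0.2879, 0.083]
tool_rot: [-2.641, 1.566, 2.086]
force: [-6.3, 2.3, 26.6]
grip_width: -0.0002
```

The force dropped to zero past dead centre, then rose to 26.6 N at TCP z = 83 mm, as predicted for the stop. Now retreat upward and look.

Request:
arm_command([
  {"dx": -2, "dy": 0, "dz": 0, "twist": 0},
  {"dx": -5, "dy": 0, "dz": 0, "twist": 0},
  {"dx": -8, "dy": 0, "dz": 4, "twist": 0},
  {"dx": -11, "dy": 0, "dz": 8, "twist": 0},
  {"dx": -14, "dy": 0, "dz": 12, "twist": 0},
  {"dx": -15, "dy": 0, "dz": 16, "twist": 0},
  {"dx": -15, "dy": 0, "dz": 20, "twist": 0},
  {"dx": -15, "dy": 0, "dz": 24, "twist": 0},
  {"dx": -15, "dy": 0, "dz": 24, "twist": 0},
  {"dx": -15, "dy": 0, "dz": 24, "twist": 0},
])

```text
clock: 13.22
position: [0.5009, -0.5333, 0.2308]
tool_rot: [-2.3, 1.566, 2.421]
force: [0.2, -0.1, -0.1]
grip_width: -0.0002
```

```bash
python3 -c "
from h import *
plan([.5,-.5,.2],.0148)
for n in('scene','top'): cv2.imwrite(f'pics/{n}12.png',imaging.grab_frame(n)[:,:,::-1])
a=cv2.imread('pics/scene12.png')[230:390,110:310];cv2.imwrite('pics/d12.png',cv2.resize(a,None,fx=4,fy=3.75,interpolation=cv2.INTER_CUBIC))
a=cv2.imread('pics/top12.png')[230:330,335:535];cv2.imwrite('pics/d12t.png',cv2.resize(a,None,fx=4,fy=4,interpolation=cv2.INTER_CUBIC))"
```

```text
t 13.22 p [ 0.5009 -0.5333  0.2308] axes x [-0.004  0.003 -1.   ] y [ 1.     0.009 -0.004] z [ 0.009 -1.    -0.003] F [ 0.2 -0.1 -0.1] w -0.0002 q7 0.51
  go cm [ 3.09 -0.05 -3.32] twist -0.006 or 3.135
```

View pics/d12.png

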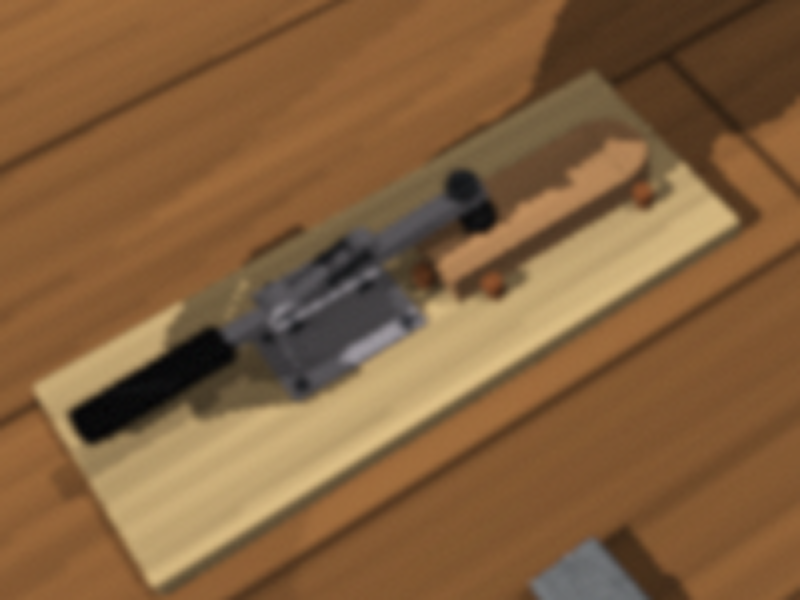

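View pics/d12t.png

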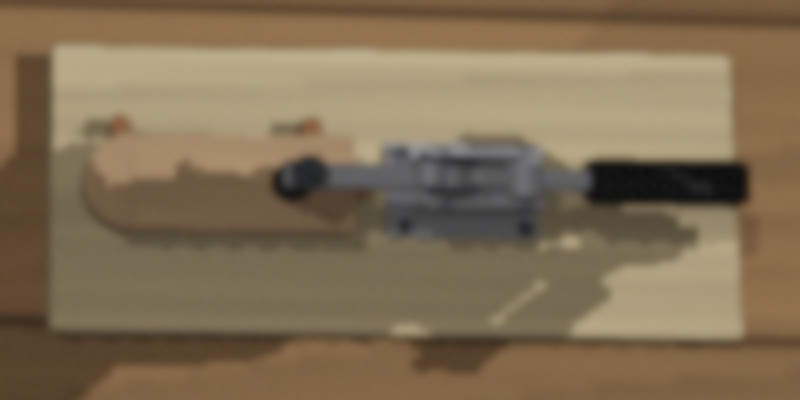

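View pics/scene12.png

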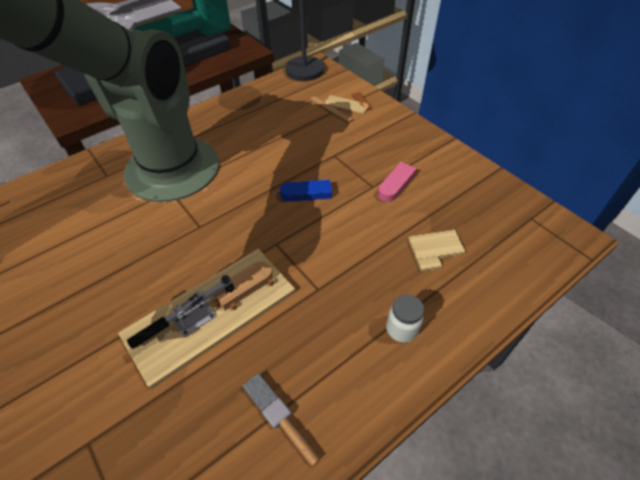

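The clamp stays down by itself, the pad is on the blank near its square end, and the bystanders have not moved. One numeric check of the blank and handle before handing in.

```bash
python3 -c "
from h import *
from edge import edge,inter
T=cv2.imread('pics/top12.png')
K=lambda u,v:(335+u/4,230+v/4)
l=edge(T,K(140,231),K(280,234),half=3);r=edge(T,K(355,140),K(362,175),half=3,trim=.1); u=edge(T,K(140,136),K(265,138),half=2.5)
for n,e in(('-x edge',l),('square end',r),('+x edge',u)):
  a=tojig(plane('top',e[0]-8*e[1],.044));b=tojig(plane('top',e[0]+8*e[1],.044));print(n,a.round(4),b.round(4),e[2].round(2))
for z in (.020,): pass
# handle far end, upper edge middle
S=(110+85/4,230+428/3.75)
p,e=tri(S,K(747,182));print('handle end',tojig(p).round(4),p[2].round(4),e.round(4))
for th in(-.031,.02,.05,.1):print(th,[ (proj(n,[*jig(0,-.055-.115*np.cos(th)),.07+.115*np.sin(th)])).round(1) for n in('scene','top')])
print(S,K(747,182))
"
```

```text
-x edge [-0.0325  0.1159] [-0.033   0.0832] 0.06
square end [0.0272 0.0294] [-0.0028  0.0161] 0.13
+x edge [0.0266 0.121 ] [0.0242 0.0881] 0.26
handle end [-0.     -0.1672] 0.0648 0.0054
-0.031 [array([128.2, 344.8]), array([522.1, 275. ])]
0.02 [array([127.1, 343.5]), array([523.1, 274.7])]
0.05 [array([126.5, 342.7]), array([523.6, 274.4])]
0.1 [array([125.7, 341.3]), array([524.4, 274.1])]
(131.25, 344.1333333333333) (521.75, 275.5)
```

The handle agrees with its stop. The blank's −x edge reading of −32 mm doesn't agree with −25 mm. It may be the side face or its shadow, so I'll look closer.

```bash
python3 -c "
from h import *
a=cv2.imread('pics/top12.png')[255:295,350:435];im=cv2.resize(a,None,fx=9,fy=9,interpolation=cv2.INTER_CUBIC)
for z,col in((.044,(0,255,0)),(.018,(255,0,0))):
  pts=np.array([(proj('top',[*jig(x,y),z])-[350,255]+.5)*9-.5 for x,y in((-.025,.14),(-.025,.025),(.025,.025),(.025,.14))]).astype(np.int32)
  print(z,pts.tolist()); cv2.polylines(im,[pts],True,col,1)
cv2.imwrite('pics/d13.png',im)"
```

```text
0.044 [[162, 289], [668, 295], [663, 77], [161, 71]]
0.018 [[152, 301], [647, 307], [642, 93], [151, 88]]
```

View pics/d13.png

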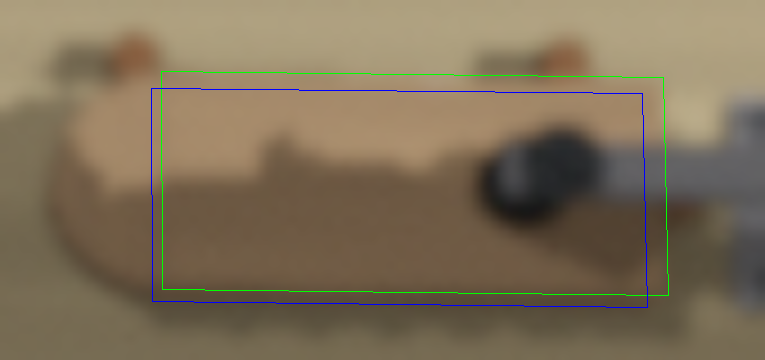

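The drawn outline of the seated blank (green, top face) matches the picture. The long sides are within about 1 mm and straight. The square end sits about 1 px, or 1–2 mm, off its nominal place. The earlier −32 mm reading came from the shadow. This is within tolerance, so I'm handing in.

```bash
python3 -c "
from workcell import order
print(order.job_done())"
```

```text
the job is handed in; nothing more can be done
None
```

I laid the blank in the jig with the clamp still open and pushed the clamp handle down over centre to its stop. The job went in at about 13.3 s; no verdict is reported.

**Seating:** I gripped the blank across its width and slid it until the end pin (5.9 N) and then the side pins (6.4 N) pushed back. I then set it on the board and released it.

**Clamp:** With the fingers shut, I followed the handle's arc down. The force fell to zero past dead centre, then rose to 26.6 N at the stop.

**Last checks:**
- **Handle:** it stays down by itself, and its far end measured 65 mm high where 66 mm was expected.
- **Pad:** it sits on the blank near the square end. I did not measure its pressing force directly.
- **Blank:** it lies straight, with its long sides within about 1 mm of nominal. The square end is about 1–2 mm off the end pin, inside the 5 mm allowed.
- **Bystanders:** the glue jar, offcut and brush look unmoved in the scene view; I did not measure them.

**What disagreed:**
- An edge fit on the blank's free side read −32 mm instead of −25 mm. The overlay picture showed it had picked up the shadow.
- The scene camera put the held blank about 3 mm farther along +y and +x than the arm did, so I seated it by contact.
- One move call was refused because a row lacked "twist"; nothing moved, and I repeated it.

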